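# Clamp a tube rack on the bench shaker with its star wheel

## Task

Carry the tube rack by its upright plate into the shaker's clamping bay and let go of it. Then turn the star wheel clockwise, pushing one spoke after the other with the side of the closed gripper, until the padded clamp bar grips the rack firmly against the fence: stop soon after you feel the resistance start to rise, by about half to three quarters, because over-tightening cracks the rack. Work the bar only through the wheel, take the gripper away at the end, and leave the other things on the bench where they are.

Things in the scene. Friction and masses are not known exactly. Their poses are not given: they have to be found in the camera images.
- rack: Loose tube rack: closed block 120 (x) x 60 (y) x 45 (z) mm, 0.2 to 0.42 kg, two rows of capped tubes (caps to 50 mm height); along its middle an upright carrying plate 70 (x) x 10 (y) mm, its top 89 mm above the underside. Pick it by the plate from above, closing along the rack's y, fingertips 54 mm or more above the underside. Origin: centre of the underside, z up.
- stand: Bench shaker, fixed: base y -120 to 155 mm, x +-105 mm, steel deck 60 mm above the bench. Origin on the bench. On the deck, by rising y: gear housing (x +-98, cover y -93 to 0, top 129 mm above the bench) over the hub and inner half of the star wheel; clamp bar; bay; fence 120 (x) x 12 x 28 high. The fence is set anew each time and not measured: its face is at y 105 to 120 mm.
- bay (a point): Middle of the bay, on the deck (stand x 0, y 68, z 60 mm), axes as the stand. Set the rack here within about 10 mm, its x along the stand's x (either way round). At least 25 mm are then free to the pad, 7 mm to the fence; turning the wheel pushes the rack up to the fence.
- wheel_hub (a point): Centre of the star wheel at spoke height (stand x 0, y -85, z 105 mm), axes as the stand, wheel axis upright. 5 steel spokes 72 degrees apart, 12 mm thick, end in 18 mm balls centred 85 mm from the axis; hub radius 14 mm. Only the half beyond 8 mm on the -y side sticks out of the housing, open from above. The deck (45 mm below the spoke centres) ends 35 mm out; then 105 mm to the bench.
- starwheel (a joint): Turn of the wheel, rad: 0 (bar fully back) to 5.2, growing clockwise from above; at 0 one spoke points to the stand's -y. 1 rad moves the bar 15 mm to +y. A brake holds it: about 5 N at 66 mm radius turns it when free; sliding the rack adds under 1 N. With the rack on the fence the push rises 2.3 N per 10 N of clamping; the brake keeps up to 22 N when let go.
- pad: Spring-backed rubber face of the clamp bar, 104 (x) x 8 (y) x 22 (z) mm, 5 to 27 mm above the deck. Origin: middle of its pressing face at deck height, at stand y 0 when the wheel reads 0; moves to +y. Clamping rises about 7 N per mm of bar travel. Good clamping is 8 to 25 N, best about 14 N; above 30 N the rack cracks.
- bottle: Bystander: amber bottle, 60 mm diameter, 130 mm high. Origin under its centre.
- tipbox: Bystander: yellow closed tip box 85 x 60 x 30 mm. Origin under its centre.
- slidebox: Bystander: flat blue slide box with clear lid 92 x 62 x 32 mm. Origin under its centre.
There are look-alikes about, which are no part of the job. Of the things that look like the rack, the middle-sized one is meant.

How it is judged (in metres and radians):
On the way, in this order (a step that is already met when the one before it is completed fails the run):
1. the rack stands in the bay, let go, the bar not yet touching it (x of rack in the frame of bay between -0.02 and 0.02 m and y of rack in the frame of bay between -0.025 and 0.025 m and z of rack in the frame of bay below 0.004 m and angle between rack's own z axis and vertical below 0.06 rad and contact force between each of the fingers, pad and rack below 0.3 N), for 0.2 s.
2. the wheel has brought the pad onto the rack and clamps it (contact force between pad and rack above 8 N), for 0.1 s.
At the end, for the whole second after the job is handed in: The rack stands flat on the deck (within 4 mm and 0.06 rad), square to the bay (0.06 rad) and within 25 mm of the bay's middle lengthwise, at rest, clamped by the pad with 8 to 25 N, with the gripper away (contact force between pad and rack between 8 and 25 N and x of rack in the frame of bay between -0.025 and 0.025 m and z of rack in the frame of bay below 0.004 m and angle between rack's own z axis and vertical below 0.06 rad and angle between the x axis of rack and the x axis of bay, either way round below 0.06 rad and linear speed of rack below 0.01 m/s); the robot touches nothing.
It fails at once if the rack is clamped with more than 30 N and cracks (contact force between pad and rack above 30 N).
It fails at once if the robot pushes the clamp pad directly (contact force between any of the fingers, the arm and pad above 3 N).
It fails at once if a bystander is moved more than 20 mm (distance of any of bottle, tipbox, slidebox from where it was at the start of the episode above 0.02 m).
It also fails if it takes over 72 s, if anything falls off the work surface, if the arm or the gripper's body presses on something with over 40 N, if the wrist force passes 120 N, or if a joint passes its speed limit or range.

## Robot

A 7-joint arm with a two-finger parallel gripper is mounted at the origin on the work surface. World frame = base frame: x ahead of the robot, y to its left, z up, the work surface at z = 0. Lengths are in m, angles in degrees, forces in N, time in s.
With the tool pointing down it reaches from about 0.425 to 0.875 m from the base axis. Payload 8.4 kg.
Tool frame: the origin (TCP) lies on the centre line of the jaws, within the pads' length; the fingertips stand ahead of it and the grasp point (between the pads) lies 11 mm behind it (bot.tcp_to_tips is the z of the fingertips in the tool frame, in m); z points along the fingers, x is the direction in which the jaws open and shut, and the axes are right-handed (so a half turn about z gives the same grasp; the last joint's range is limited). The gripper opens to 87 mm and grips with 3 to 60 N. Pads are 19 mm wide; open, the fingers measure 117 mm over their backs; the gripper's body (75 mm by 190 mm) begins 51 mm behind the grasp point.
Start: joints at [63.587, 19.091, 2.286, 83.961, -0.768, 76.965, -3.352], TCP at [0.23, -0.608, 0.231] pointing down, gripper open.
Joint ranges: [-147.57, 147.57], [-21.85, 119.76], [-74.77, 79.35], [14.55, 137.4], [-85.83, 265.84], [4.83, 119.75], [-152.11, 152.11]. Speed limits (degrees/s): [127.2, 127.2, 159.86, 159.86, 180, 180, 180].

## Interface

Orientations are given as a 3x3 rotation matrix whose columns are the frame's x, y, z axes.
In Python, from rig import bot gives the robot as it stands.
- The arm moves only by the shell command python3 -m crank 'ROWS' [FORCE]. ROWS is JSON, one flat list of numbers, 7 for each row, row after row: the turn, a rotation vector about the tool's x, y, z in degrees, then the shift along the tool's x, y, z in m, then the opening, from 0 (shut) to 1 (fully open). A call has 1 to 5 rows; each row is the pose to reach, as a shift and turn from the pose commanded when the call began, along the tool's axes at that moment; what a row does not reach only later rows make up. A row lasts 1/8 s, in which the tool goes at most 62.5 mm and 10.7 degrees, less where a joint would pass 70% of its speed; a pose out of reach is approached as far as the arm can. A call with a gripper value outside its range is refused whole. The fingers move at their own pace and stop on an object; FORCE is the grip in N (left out, the last holds). Time passes only in rows, so rows that repeat a pose let the fingers close. It gives the time, the measured TCP pose, the force and the opening at its end, in the units of the state.
- bot.observe(): the state, without advancing time (a new reading comes with each control period).
- bot.camera(name): name is "scene" or "top" or "wrist"; returns a dict with "pixels" (384x512x3 uint8, blue, green, red), "K" (3x3 intrinsics, pixels), "xyz" and "attitude" of the camera in the world. Camera axes: x right, y down, z forward; pixel columns grow to the right and rows downward; lengths in m; the calibration is good to about 2 mm. A picture is of the moment at which its call begins. There is no depth.
- bot.sign_off(): hands the job in, once; it reports no verdict.
Trained networks look in the newest picture that a camera, given by its name, has taken for a name from the list of things; names that differ only in an ending like _2 or _b are one class to them, and where a whole thing is asked for, a point or a joint stands for the part that bears it (a point fixed in the world has none). Each returns a list of dicts, best first, with "p" (0 to 1); they miss things now and then, are a little off and sometimes report something else, mostly with a low value. They report only what shows in the picture. A call takes as long as a camera call. They do not tell look-alikes from the thing itself.
- bot.boxes_of(camera, thing): "location" ([column, row] in pixels, amid what is visible of it).
- bot.cut_out(camera, thing): "region" (384x512 bool, what is visible of it) and "location" ([column, row] in pixels, amid what is visible of it).
The state is a dict: "time_s": time; "joint_positions": joint angles; "dq": joint speeds; "effort": joint torques, N m; "eef_pos": TCP position; "eef_rot": TCP orientation; "wrist_force": force on the tool from outside, world axes, zero at the start; "ft_torque": the same for the moment, N m; "opening": opening from 0.0 (shut) to 1.0 (fully open).
Only numpy, scipy, OpenCV 4.12 (cv2) and the standard library are available. Lean on these libraries where they do the work, as an engineer would, in place of code of your own. Each camera call takes 0.05 s, during which the arm holds its last target. There are 200 camera calls.

## Working session

There is one attempt and no reset: what is moved stays moved. The work goes in short steps, Python scripts to look and compute and a shell command to move; the robot and the scene stay as the last step left them, time stands still between calls to the robot, and variables do not carry over. Pictures are saved under pics/ and viewed, about 8 in all and at most 12, crops included, and the job is handed in when it is done.

```bash
ls; mkdir -p pics
cat > h.py <<'E'
import numpy as np, cv2
from rig import bot
def shot(n,fn=None):
    c=bot.camera(n)
    if fn: cv2.imwrite('pics/'+fn,np.asarray(c['pixels']))
    return c
def ray(c,px):
    R=np.array(c['attitude']); d=R@np.linalg.solve(np.array(c['K']),[px[0],px[1],1.]); return np.array(c['xyz']),d/np.linalg.norm(d)
def onz(c,px,z):
    o,d=ray(c,px); return o+d*(z-o[2])/d[2]
def tri(rs):
    A=np.zeros((3,3));b=np.zeros(3)
    for o,d in rs:
        P=np.eye(3)-np.outer(d,d);A+=P;b+=P@o
    p=np.linalg.solve(A,b); return p,[float(np.linalg.norm((np.eye(3)-np.outer(d,d))@(p-o))) for o,d in rs]
def proj(c,p):
    R=np.array(c['attitude']); q=np.array(c['K'])@(R.T@(np.array(p)-np.array(c['xyz']))); return q[:2]/q[2]
E
python3 - <<'E'
from h import *
np.set_printoptions(precision=3,suppress=True)
s=bot.observe(); print(s['time_s'],s['eef_pos'],np.array(s['eef_rot']),s['wrist_force'],bot.tcp_to_tips)
ims=[]
for n in ['scene','top']:
    c=shot(n); ims.append(c['pixels']); print(n,np.array(c['xyz']),np.array(c['attitude']),np.array(c['K']))
    for t in ['rack','stand','starwheel','pad','bottle','tipbox','slidebox']:
        print(t,[(np.round(b['location']).tolist(),round(b['p'],2)) for b in bot.boxes_of(n,t)])
    cv2.imwrite(f'pics/{n}0.png',cv2.resize(np.asarray(c['pixels']),(800,600),interpolation=cv2.INTER_CUBIC))
E
```

```text
pics
0.0 [ 0.23  -0.608  0.23 ] [[ 0.354 -0.935 -0.001]
 [-0.935 -0.354  0.001]
 [-0.002  0.    -1.   ]] [0.095 0.579 0.422] 0.008
scene [ 1.055 -0.413  1.301] [[ 0.682  0.625 -0.379]
 [ 0.731 -0.588  0.345]
 [-0.007 -0.513 -0.858]] [[467.467   0.    253.089]
 [  0.    467.467 197.552]
 [  0.      0.      1.   ]]
rack [([330.0, 140.0], 0.65), ([291.0, 157.0], 0.63), ([241.0, 119.0], 0.61)]
stand [([236.0, 242.0], 0.64)]
starwheel [([198.0, 249.0], 0.52)]
pad [([234.0, 242.0], 0.68)]
bottle [([346.0, 209.0], 0.82)]
tipbox [([285.0, 303.0], 0.8)]
slidebox [([111.0, 247.0], 0.76)]
top [0.258 0.07  1.451] [[-0.017 -0.982  0.186]
 [-1.     0.015 -0.013]
 [ 0.01  -0.186 -0.982]] [[462.49    0.    268.079]
 [  0.    462.49  192.163]
 [  0.      0.      1.   ]]
rack [([193.0, 284.0], 0.95), ([186.0, 214.0], 0.93), ([140.0, 207.0], 0.66)]
stand [([298.0, 173.0], 0.68)]
starwheel [([343.0, 172.0], 0.47)]
pad [([302.0, 165.0], 0.42)]
bottle [([199.0, 132.0], 0.88)]
tipbox []
slidebox [([393.0, 258.0], 0.98)]
```

View pics/scene0.png

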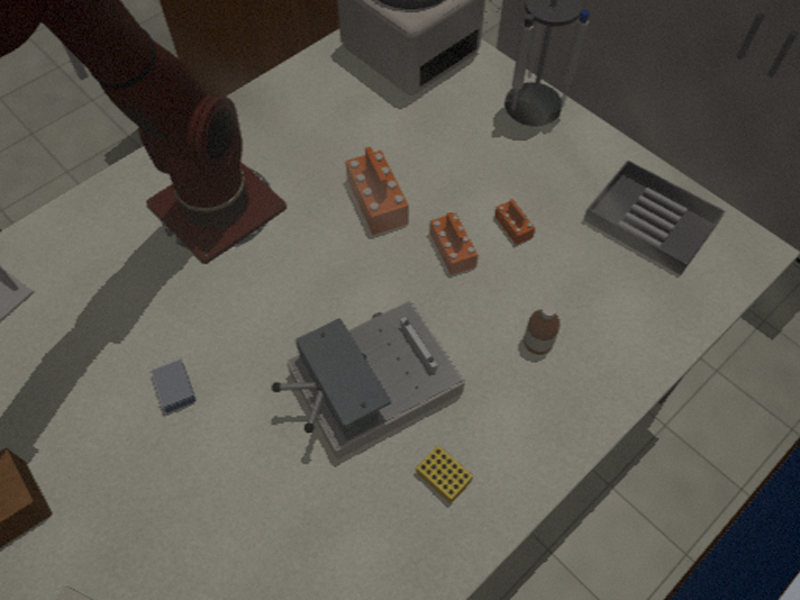

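View pics/top0.png

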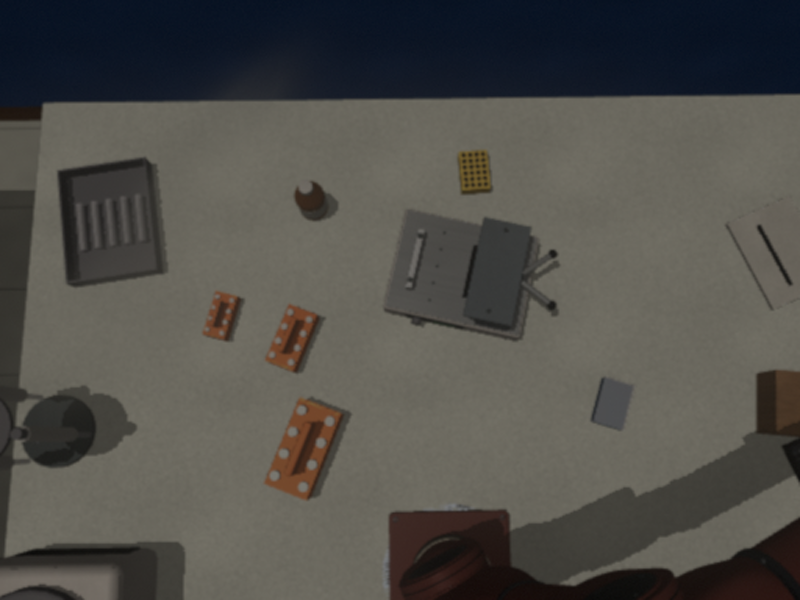

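The scene view (800×600) shows three orange racks: large at (378,190), middle-sized at (453,243), small at (515,221). The stand is at about (375,380), with its wheel spokes ending at (276,386) and (309,427). In the top view the middle rack is at (292,338), the stand at (460,270), and the spoke balls at (553,254) and (552,306). I'll zoom in to pick corners.

Run:
```python
from h import *
s=cv2.imread('pics/scene0.png');t=cv2.imread('pics/top0.png')
# crops in 800-scale
def cr(im,x,y,w,h,k): return cv2.convertScaleAbs(cv2.resize(im[y:y+h,x:x+w],(int(w*k),int(h*k)),interpolation=cv2.INTER_CUBIC),alpha=1.6)
A=cr(s,265,285,210,180,1.9); B=cr(t,375,200,190,145,2.1)
C=cr(s,420,200,70,80,3.3); D=cr(t,255,295,75,85,3.1)
out=np.zeros((600,800,3),np.uint8)
for im,x,y in [(A,0,0),(B,400,0),(C,0,345),(D,400,310)]: out[y:y+im.shape[0],x:x+im.shape[1]]=im[:600-y,:800-x]
cv2.imwrite('pics/crop1.png',out)
```

```text
(no output)
```

View pics/crop1.png

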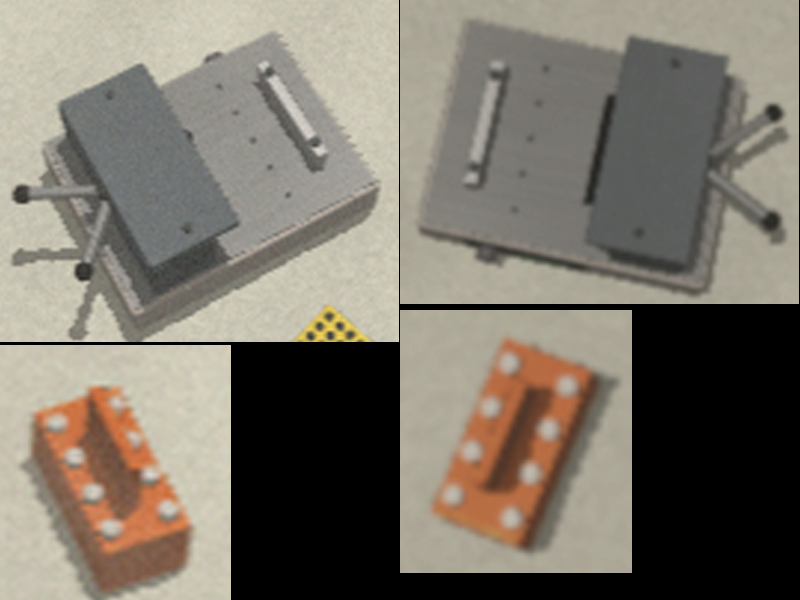

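Crop view: the housing-top corners, the deck corners and the two balls are clear in both views, as are all 8 caps of the rack. Next I fit both poses.

Run:
```python
from h import *
from scipy.optimize import least_squares
np.set_printoptions(precision=4,suppress=True)
cs=shot('scene');ct=shot('top')
def o(p,ox,oy,px,py,k): return ((np.array(p,float)-[px,py])/k+[ox,oy]+.5)*.64-.5
A=lambda p:o(p,265,285,0,0,1.9);B=lambda p:o(p,375,200,400,0,2.1)
C=lambda p:o(p,420,200,0,345,3.3);D=lambda p:o(p,255,295,400,310,3.1)
S=[(cs,A(p),q) for p,q in [((142,65),(-98,0,129)),((60,102),(-98,-93,129)),((238,222),(98,0,129)),((153,266),(98,-93,129)),((277,33),(-105,155,60)),((378,183),(105,155,60)),((136,312),(105,-120,60))]]
S+=[(ct,B(p),q) for p,q in [((628,37),(98,0,129)),((727,58),(98,-93,129)),((588,244),(-98,0,129)),((688,264),(-98,-93,129)),((468,20),(105,155,60)),((420,228),(-105,155,60))]]
def T(v,q): 
    c,s=np.cos(v[2]),np.sin(v[2]); q=np.array(q)/1e3; return np.array([v[0]+c*q[0]-s*q[1],v[1]+s*q[0]+c*q[1],q[2]+v[3]])
f=lambda v:np.concatenate([proj(c,T(v,q))-p for c,p,q in S])
r=least_squares(f,[.55,0,0,0]);v=r.x;print('stand',v[:2],np.degrees(v[2]),'dz',v[3]);print(f(v).reshape(-1,2))
b=[tri([ray(cs,A(p)),ray(ct,B(q))]) for p,q in [((84,271),(773,112)),((22,194),(771,222))]]
for p,e in b:
    d=p[:2]-v[:2];c,s=np.cos(v[2]),np.sin(v[2]);l=np.array([c*d[0]+s*d[1],-s*d[0]+c*d[1]+.085])
    print('ball',p,e[0],'stand-rel-hub',l,np.hypot(*l),np.degrees(np.arctan2(l[0],-l[1])))
print('bay',T(v,(0,68,60)),'hub',T(v,(0,-85,105)))
sc=[(111,528),(93,493),(74,457),(57,423),(168,510),(150,475),(133,439),(117,404)]
tp=[(567,385),(549,429),(531,473),(512,518),(510,363),(491,407),(472,451),(453,495)]
P=np.array([tri([ray(cs,C(a)),ray(ct,D(b_))])[0] for a,b_ in zip(sc,tp)])
print(P); print('rack c',P.mean(0)); d=P[0]-P[3]+P[4]-P[7];print('yaw',np.degrees(np.arctan2(d[1],d[0])),np.hypot(*d[:2])/2, np.linalg.norm(P[:4].mean(0)-P[4:].mean(0)))
```

```text
stand [ 0.5734 -0.0509] -13.373776880415287 dz -0.004324640901967209
[[ 0.1159 -0.8591]
 [-1.1122  0.6686]
 [ 0.8921  0.2019]
 [-0.7431  1.3527]
 [-0.7802 -2.0164]
 [ 1.2951  0.4371]
 [-0.7879  1.7408]
 [ 0.2235  0.0451]
 [ 0.6032  0.1719]
 [-0.94    0.1557]
 [-0.0731  0.8966]
 [-0.9537 -0.6129]
 [-1.275   0.1426]]
ball [ 0.6006 -0.2054  0.1081] 0.00044135779152487626 stand-rel-hub [ 0.0622 -0.0589] 0.08570873506224493 46.56508576447757
ball [ 0.4993 -0.1986  0.1048] 4.6648275835885414e-05 stand-rel-hub [-0.0379 -0.0758] 0.08473310487884211 -26.55653395916566
bay [0.5891 0.0152 0.0557] hub [ 0.5537 -0.1336  0.1007]
[[0.4895 0.2686 0.0486]
 [0.4618 0.28   0.0475]
 [0.4339 0.2907 0.0487]
 [0.406  0.3027 0.0473]
 [0.5043 0.305  0.0482]
 [0.4766 0.317  0.0469]
 [0.449  0.3288 0.0475]
 [0.4217 0.3407 0.0478]]
rack c [0.4553 0.3042 0.0478]
yaw -22.76508948031425 0.09006168610917029 0.04030540972232206
```

The fits hold up. The cap grid measures 90×40 mm at z ≈ 0.048, so this is the middle rack, with yaw -22.8°. The stand yaw is -13.4°, and the spokes sit at +46° and -26° from -y at radius 85 mm, so the wheel reads about 0.45 rad. I'll go around the base in an arc.

```bash
cat >> h.py <<'E'
def goal(p,az):
    "tool-axis shift and tool-z turn from the measured pose to world p with tool x at azimuth az (deg), tool down; small tilt mended"
    from scipy.spatial.transform import Rotation as Ro
    s=bot.observe();R=np.array(s['eef_rot']);a=np.radians(az);c,n=np.cos(a),np.sin(a)
    G=np.array([[c,n,0],[n,-c,0],[0,0,-1.]])
    print('t',round(s['time_s'],2),'at',np.round(s['eef_pos'],4),'az',round(float(np.degrees(np.arctan2(R[1,0],R[0,0]))),2),'F',np.round(s['wrist_force'],2),'open',round(float(s['opening']),3))
    print(' rot',np.round(Ro.from_matrix(R.T@G).as_rotvec(degrees=True),2),'shift',np.round(R.T@(np.array(p)-s['eef_pos']),4))
E
python3 -m crank '[0,0,-10,-0.02,-0.055,0,1, 0,0,-20,-0.04,-0.109,0,1, 0,0,-30,-0.06,-0.164,0,1, 0,0,-40,-0.08,-0.218,0,1, 0,0,-50,-0.1,-0.273,0,1]'
python3 -m crank '[0,0,-10,0.005,-0.058,0,1, 0,0,-20,0.01,-0.117,0,1, 0,0,-30,0.015,-0.175,0,1, 0,0,-40,0.02,-0.234,0,1, 0,0,-50,0.025,-0.292,0,1]'
python3 -m crank '[0,0,-9,0.024,-0.056,0,1, 0,0,-18,0.048,-0.112,0,1, 0,0,-27,0.071,-0.167,0,1, 0,0,-36,0.095,-0.223,0,1, 0,0,-36.5,0.119,-0.278,0,1]'
python3 -c "
from h import *
goal([.4553,.3042,.2],67.2);print(bot.observe()['joint_positions'])"
```

```text
time_s: 1.52
eef_pos: [0.4512, -0.4165, 0.2308]
eef_rot: [[0.946, -0.325, 0.0], [-0.325, -0.946, -0.0], [0.0, 0.0, -1.0]]
wrist_force: [1.0, -0.3, -0.6]
opening: 1.001
time_s: 2.15
eef_pos: [0.5705, -0.1486, 0.2309]
eef_rot: [[0.857, 0.516, 0.001], [0.516, -0.857, -0.0], [0.0, 0.001, -1.0]]
wrist_force: [0.3, -0.5, -0.1]
opening: 1.003
time_s: 2.78
eef_pos: [0.5298, 0.1511, 0.2309]
eef_rot: [[0.385, 0.923, 0.001], [0.923, -0.385, -0.0], [0.0, 0.001, -1.0]]
wrist_force: [0.7, 0.4, -0.0]
opening: 0.999
t 2.77 at [0.5298 0.1511 0.2309] az 67.34 F [ 0.73  0.38 -0.03] open 0.999
 rot [ 0.05 -0.01  0.14] shift [ 0.1126 -0.1278  0.0308]
[ 17.77354626  11.72360343 -43.42621357  96.10609931   8.33210853
  75.42791662  40.18932523]
```

```bash
python3 -m crank '[0,0,0,0.038,-0.043,0,1, 0,0,0,0.075,-0.085,0,1, 0,0,0,0.112,-0.128,0,1, 0,0,0,0.1126,-0.1278,0,1]'
python3 - <<'E'
from h import *
goal([.4553,.3042,.2],67.2)
c=shot('wrist');print(np.round(c['xyz'],3),np.round(c['attitude'],3))
im=np.asarray(c['pixels']).copy()
a=np.radians(-22.77);X=np.array([np.cos(a),np.sin(a),0]);Y=np.array([-X[1],X[0],0]);P0=np.array([.4553,.3042,0])
for q in [(60,30,45),(60,-30,45),(-60,30,45),(-60,-30,45),(35,5,89),(35,-5,89),(-35,5,89),(-35,-5,89)]:
    p=proj(c,P0+X*q[0]/1e3+Y*q[1]/1e3+[0,0,q[2]/1e3]); cv2.circle(im,tuple(int(round(v)) for v in p),2,(0,255,0),-1)
cv2.imwrite('pics/w1.png',im)
E
```

```text
time_s: 3.28
eef_pos: [0.4528, 0.3074, 0.2312]
eef_rot: [[0.38, 0.925, 0.0], [0.925, -0.38, 0.002], [0.002, -0.001, -1.0]]
wrist_force: [0.8, -1.3, -0.4]
opening: 1.001
t 3.27 at [0.4528 0.3074 0.2312] az 67.69 F [ 0.82 -1.26 -0.44] open 1.001
 rot [-0.04 -0.1   0.49] shift [-0.0021  0.0036  0.0312]
[0.379 0.338 0.385] [[ 0.38   0.886  0.267]
 [ 0.925 -0.364 -0.108]
 [ 0.002  0.288 -0.958]]
```

View pics/w1.png

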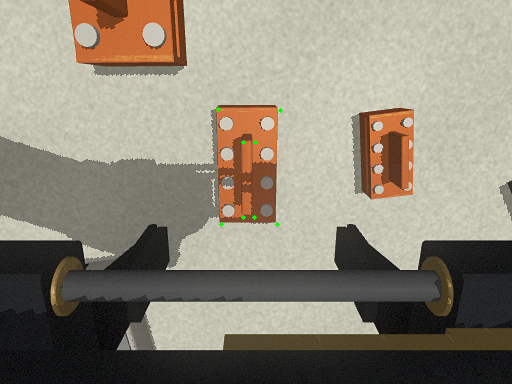

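The wrist view shows the middle rack at (218..277, 106..222). My model overlay sits about 2.5 px right and low, which is roughly 2–3 mm. With that correction I'll descend and grip.

```bash
python3 -m crank '[0,0,0,-0.0044,0.001,0.04,1, 0,0,0,-0.0044,0.001,0.085,1, 0,0,0,-0.0044,0.001,0.13,1, 0,0,0,-0.0044,0.001,0.156,1, 0,0,0,-0.0044,0.001,0.166,1]'
python3 -c "
from h import *
goal([.452,.303,.065],67.2)"
python3 -m crank '[0,0,0,0,0,0,0.4, 0,0,0,0,0,0,0, 0,0,0,0,0,0,0, 0,0,0,0,0,0,0, 0,0,0,0,0,0,0]' 35
```

```text
time_s: 3.95
eef_pos: [0.4554, 0.2963, 0.063]
eef_rot: [[0.389, 0.921, -0.002], [0.921, -0.389, -0.002], [-0.002, -0.001, -1.0]]
wrist_force: [0.0, 0.7, 0.2]
opening: 1.002
t 3.95 at [0.4554 0.2963 0.063 ] az 67.11 F [0.01 0.72 0.15] open 1.002
 rot [-0.07  0.13 -0.09] shift [ 0.0049 -0.0057 -0.002 ]
time_s: 4.58
eef_pos: [0.4553, 0.2983, 0.0649]
eef_rot: [[0.387, 0.922, 0.0], [0.922, -0.387, 0.0], [0.0, 0.0, -1.0]]
wrist_force: [-0.2, 0.6, 0.4]
opening: 0.518
```

```bash
python3 -m crank '[0,0,0,0.003,-0.004,0,0, 0,0,0,0.003,-0.004,0,0, 0,0,0,0.003,-0.004,0,0, 0,0,0,0.003,-0.004,0,0, 0,0,0,0.003,-0.004,0,0]' 35
```

```text
time_s: 5.2
eef_pos: [0.4526, 0.3025, 0.0645]
eef_rot: [[0.387, 0.922, -0.0], [0.922, -0.387, 0.0], [-0.0, -0.0, -1.0]]
wrist_force: [-0.2, 0.2, -0.4]
opening: 0.108
```

```bash
python3 -m crank '[0,0,0,0,0,-0.01,0, 0,0,0,0,0,-0.04,0, 0,0,-3,0,0,-0.08,0, 0,0,-6,0,0,-0.11,0, 0,0,-9.4,0,0,-0.12,0]'
python3 -m crank '[0,0,0,-0.02,0.016,0,0, 0,0,0,-0.06,0.048,0,0, 0,0,0,-0.1,0.08,0,0, 0,0,0,-0.14,0.112,0,0, 0,0,0,-0.175,0.141,0,0]'
python3 -m crank '[0,0,0,-0.03,0.024,0,0, 0,0,0,-0.055,0.044,0,0, 0,0,0,-0.068,0.055,0,0, 0,0,0,-0.073,0.059,0,0, 0,0,0,-0.073,0.059,0,0]'
python3 - <<'E'
from h import *
goal([.5891,.0152,.185],76.63)
c=shot('wrist','w2.png');print(np.round(c['xyz'],3),bot.observe()['joint_positions'])
im=np.asarray(c['pixels']).copy()
a=np.radians(-13.37);X=np.array([np.cos(a),np.sin(a),0]);Y=np.array([-X[1],X[0],0]);P0=np.array([.5734,-.0509,0])
for q in [(105,155,60),(-105,155,60),(98,0,129),(-98,0,129),(60,105,60),(-60,105,60),(60,117,88),(-60,117,88),(60,132,88),(-60,132,88),(0,68,60),(60,98,60),(-60,98,60),(-60,38,60),(60,38,60)]:
    p=proj(c,P0+X*q[0]/1e3+Y*q[1]/1e3+[0,0,q[2]/1e3]); cv2.circle(im,tuple(int(round(v)) for v in p),2,(0,255,0),-1)
c2=shot('top');t=np.asarray(c2['pixels'])[120:230,150:390]
cv2.imwrite('pics/w2.png',np.vstack([im,cv2.resize(t,(512,235))[:216]]))
E
```

```text
time_s: 5.82
eef_pos: [0.4532, 0.3032, 0.1871]
eef_rot: [[0.229, 0.973, 0.003], [0.973, -0.229, 0.001], [0.002, 0.002, -1.0]]
wrist_force: [0.0, 0.4, -2.5]
opening: 0.112
time_s: 6.45
eef_pos: [0.5498, 0.0976, 0.1851]
eef_rot: [[0.232, 0.973, 0.0], [0.973, -0.232, -0.0], [-0.0, 0.0, -1.0]]
wrist_force: [1.4, 0.6, -3.1]
opening: 0.108
time_s: 7.08
eef_pos: [0.5896, 0.016, 0.1846]
eef_rot: [[0.23, 0.973, -0.0], [0.973, -0.23, 0.001], [0.0, -0.0, -1.0]]
wrist_force: [-0.6, 0.4, -2.6]
opening: 0.11
t 7.08 at [0.5896 0.016  0.1846] az 76.68 F [-0.58  0.41 -2.64] open 0.11
 rot [-0.02 -0.03  0.05] shift [-0.0009 -0.0003 -0.0004]
[0.512 0.035 0.339] [ 27.70407725  18.36247765 -40.76579342  94.4212852   12.46046574
  71.87716349  61.1999475 ]
```

View pics/w2.png

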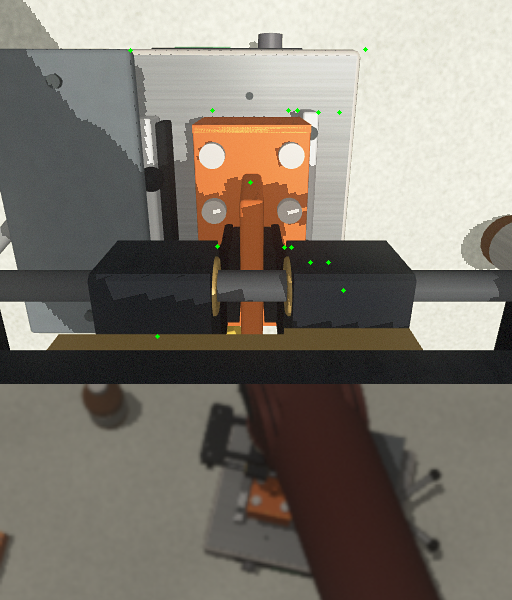

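The held rack is square to the deck, with its end edge at row 125 and sides at columns 195–311. The fence end is at columns 304–317 at row 112, which puts the fence face near y ≈ 105. The housing corner is about 4 px from the prediction. I'll check the rack's offset in the hand and get the fence face from the first pictures.

Run:
```python
from h import *
np.set_printoptions(precision=1,suppress=True)
c=shot('wrist');s=bot.observe();R=np.array(s['eef_rot']);T=np.array(s['eef_pos'])
for e in [(-30,-60),(30,-60)]: 
  for dz in (.0195,.0645): print(proj(c,T+R@[e[0]/1e3,e[1]/1e3,dz]))
print(c['K'][0])
cs=shot('scene');ct=shot('top')
def o(p,ox,oy,px,py,k): return ((np.array(p,float)-[px,py])/k+[ox,oy]+.5)*.64-.5
# fence top end corners, inner and outer
a=np.radians(-13.37)
for cc,p in [(cs,o((262,68),265,285,0,0,1.9)),(cs,o((314,162),265,285,0,0,1.9)),(ct,o((504,64),375,200,400,0,2.1)),(ct,o((479,186),375,200,400,0,2.1))]:
  for z in (.088,):
    d=onz(cc,p,z)[:2]-[.5734,-.0509]; print('fence stand mm',1e3*np.array([np.cos(a)*d[0]+np.sin(a)*d[1],-np.sin(a)*d[0]+np.cos(a)*d[1]]))
```

```text
[190.8 125.1]
[203.  116.9]
[310.3 125.1]
[298.6 116.9]
[342.3   0.  251.5]
fence stand mm [-52.4 109.2]
fence stand mm [ 63.8 100.4]
fence stand mm [ 59.1 107.1]
fence stand mm [-59.2 104.7]
```

```bash
python3 -m crank '[0,0,0,-0.004,0,0.01,0, 0,0,0,-0.004,0,0.025,0, 0,0,0,-0.004,0,0.04,0, 0,0,0,-0.004,0,0.05,0, 0,0,0,-0.004,0,0.054,0]'
python3 -m crank '[0,0,0,0,0,0.002,0, 0,0,0,0,0,0.004,0, 0,0,0,0,0,0.005,0, 0,0,0,0,0,0.006,0, 0,0,0,0,0,0.006,0]'
```

```text
time_s: 7.95
eef_pos: [0.5885, 0.0112, 0.1295]
eef_rot: [[0.231, 0.973, -0.001], [0.973, -0.231, 0.0], [-0.0, -0.001, -1.0]]
wrist_force: [0.0, 0.6, -3.3]
opening: 0.112
time_s: 8.57
eef_pos: [0.589, 0.0111, 0.1246]
eef_rot: [[0.231, 0.973, 0.0], [0.973, -0.231, 0.0], [0.0, 0.0, -1.0]]
wrist_force: [-0.1, 0.4, -2.9]
opening: 0.115
```

```bash
python3 -m crank '[0,0,0,0,0,0.0005,0, 0,0,0,0,0,0.001,0, 0,0,0,0,0,0.001,0]'
python3 -m crank '[0,0,0,0,0,0.0005,0, 0,0,0,0,0,0.001,0, 0,0,0,0,0,0.001,0]'
```

```text
time_s: 8.95
eef_pos: [0.589, 0.0112, 0.1245]
eef_rot: [[0.231, 0.973, 0.0], [0.973, -0.231, -0.0], [-0.0, 0.0, -1.0]]
wrist_force: [-4.9, -1.0, 6.1]
opening: 0.117
time_s: 9.32
eef_pos: [0.589, 0.0111, 0.1245]
eef_rot: [[0.231, 0.973, 0.001], [0.973, -0.231, -0.001], [-0.001, 0.001, -1.0]]
wrist_force: [-8.3, -1.2, 16.0]
opening: 0.113
```

```bash
python3 -m crank '[0,0,0,0,0,-0.001,0, 0,0,0,0,0,-0.0018,0.15, 0,0,0,0,0,-0.0018,0.3, 0,0,0,0,0,-0.0018,0.5, 0,0,0,0,0,-0.0018,0.5]'
python3 -m crank '[0,0,0,0,0,0,0.5, 0,0,0,0,0,-0.01,0.5, 0,0,0,0,0,-0.03,0.5, 0,0,0,0,0,-0.06,0.5, 0,0,0,0,0,-0.1,0.5]'
python3 - <<'E'
from h import *
goal([.5891,.0152,.185],76.63)
c=shot('wrist')
im=np.asarray(c['pixels']).copy()
a=np.radians(-13.37);X=np.array([np.cos(a),np.sin(a),0]);Y=np.array([-X[1],X[0],0]);P0=np.array([.5734,-.0509,0])
for q in [(-98,0,129),(-98,-93,129),(-60,105,88),(60,105,88),(-60,94,105),(-60,34,105),(60,94,105),(60,34,105)]:
    p=proj(c,P0+X*q[0]/1e3+Y*q[1]/1e3+[0,0,q[2]/1e3]); cv2.circle(im,tuple(int(round(v)) for v in p),2,(0,255,0),-1)
cv2.imwrite('pics/w3.png',im)
E
```

```text
time_s: 9.95
eef_pos: [0.5889, 0.0112, 0.1242]
eef_rot: [[0.231, 0.973, -0.0], [0.973, -0.231, 0.0], [0.0, -0.0, -1.0]]
wrist_force: [-0.9, 0.9, 0.4]
opening: 0.412
time_s: 10.58
eef_pos: [0.5887, 0.0112, 0.2264]
eef_rot: [[0.231, 0.973, 0.0], [0.973, -0.231, 0.0], [0.0, 0.0, -1.0]]
wrist_force: [-0.2, -1.0, -0.8]
opening: 0.498
t 10.57 at [0.5887 0.0112 0.2264] az 76.64 F [-0.16 -1.03 -0.82] open 0.498
 rot [ 0.   -0.    0.01] shift [ 0.004  -0.0006  0.0414]
```

View pics/w3.png

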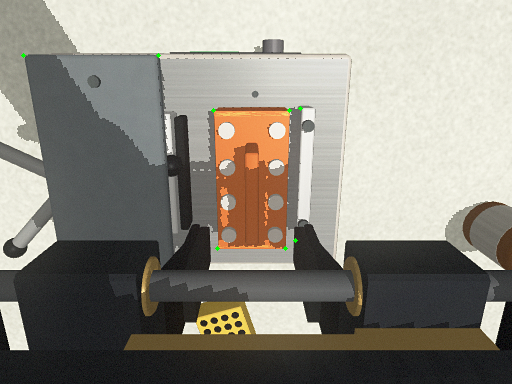

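Close-up check: the rack stands upright in the bay at (214..290, 108..248), clear of the pad (~180) and of the fence (inner edge 302, so its face is at y ≈ 106). The stand model matches to 1–2 px. Next I close the gripper and drop in beside the spoke at -26°.

```bash
python3 -m crank '[0,0,4,-0.03,-0.001,0,0, 0,0,11,-0.08,-0.002,0,0, 0,0,17,-0.13,-0.004,0,0, 0,0,23,-0.18,-0.006,0,0, 0,0,26,-0.215,-0.0066,0,0]' 20
python3 -m crank '[0,0,0,0,0,0,0, 0,0,0,0,0,0.03,0, 0,0,0,0,0,0.07,0, 0,0,0,0,0,0.085,0, 0,0,0,0,0,0.085,0]'
python3 - <<'E'
from h import *
goal([.5326,-.1964,.096],50.63)
c=shot('wrist')
im=np.asarray(c['pixels']).copy()
a=np.radians(-13.37);X=np.array([np.cos(a),np.sin(a),0]);Y=np.array([-X[1],X[0],0]);P0=np.array([.5734,-.0509,0])+Y*-.085
for f in (46,-26):
  for r in (40,62,85):
    f_=np.radians(f);p=proj(c,P0+r/1e3*(X*np.sin(f_)-Y*np.cos(f_))+[0,0,.105]);cv2.circle(im,tuple(int(round(v)) for v in p),2,(0,255,0),-1)
R=np.array([[.6343,.7731,0],[.7731,-.6343,0],[0,0,-1]])
for q in [(15,9.5),(15,-9.5),(-15,9.5),(-15,-9.5)]:
    p=proj(c,np.array([.5326,-.1964,.105])+R@[q[0]/1e3,q[1]/1e3,0]);cv2.circle(im,tuple(int(round(v)) for v in p),2,(0,0,255),-1)
t=np.asarray(shot('top')['pixels'])[130:220,240:370]
cv2.imwrite('pics/w4.png',np.vstack([im,cv2.resize(t,(512,354))[:216]]))
E
```

```text
time_s: 11.25
eef_pos: [0.5323, -0.1989, 0.2257]
eef_rot: [[0.637, 0.771, 0.001], [0.771, -0.637, -0.001], [0.0, 0.002, -1.0]]
wrist_force: [0.2, 0.7, -0.7]
opening: 0.039
time_s: 11.88
eef_pos: [0.5329, -0.1955, 0.1392]
eef_rot: [[0.633, 0.774, -0.001], [0.774, -0.633, 0.001], [0.0, -0.001, -1.0]]
wrist_force: [0.0, -0.1, -0.2]
opening: 0.009
t 11.88 at [ 0.5329 -0.1955  0.1392] az 50.72 F [ 0.01 -0.07 -0.18] open 0.009
 rot [-0.08 -0.01  0.09] shift [-0.0009  0.0004  0.0432]
```

View pics/w4.png

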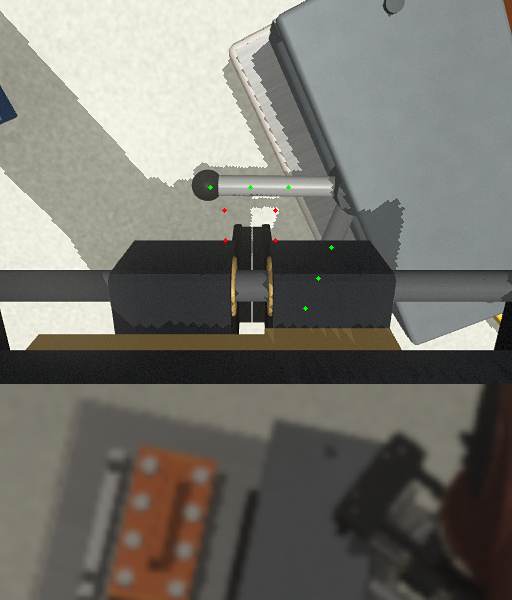

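The spoke lies within 2 px of the prediction, along row 186 with its ball at (207,185), and the entry spot is clear. I'll descend and approach to contact.

```bash
python3 -m crank '[0,0,0,0,0,0.015,0, 0,0,0,-0.0005,0,0.035,0, 0,0,0,-0.0005,0,0.043,0, 0,0,0,-0.0005,-0.003,0.043,0, 0,0,0,-0.0005,-0.005,0.043,0]'
python3 -m crank '[0,0,0,0,-0.001,0,0, 0,0,0,0,-0.002,0,0, 0,0,0,0,-0.002,0,0]'
python3 -m crank '[0,0,0,0,-0.001,0,0, 0,0,0,0,-0.002,0,0, 0,0,0,0,-0.002,0,0]'
```

```text
time_s: 12.6
eef_pos: [0.5287, -0.1935, 0.0967]
eef_rot: [[0.634, 0.773, 0.0], [0.773, -0.634, 0.0], [0.0, 0.0, -1.0]]
wrist_force: [-0.2, 0.7, 0.5]
opening: 0.004
time_s: 12.98
eef_pos: [0.5271, -0.1924, 0.0966]
eef_rot: [[0.634, 0.773, 0.0], [0.773, -0.634, -0.0], [0.0, 0.0, -1.0]]
wrist_force: [0.2, -0.3, -0.3]
opening: 0.002
time_s: 13.35
eef_pos: [0.5263, -0.1919, 0.0966]
eef_rot: [[0.635, 0.773, 0.002], [0.773, -0.635, -0.001], [0.001, 0.002, -1.0]]
wrist_force: [4.6, -3.0, -2.6]
opening: 0.001
```

Contact came at an offset of 15.8 mm (expected 15.5), with a push of about 5.5 N, which matches the free brake value. I'll push this spoke about 50° around the hub.

```bash
for i in 1 ; do python3 -m crank '[0,0,5,-0.0011,-0.0055,0,0, 0,0,10,-0.0018,-0.011,0,0, 0,0,15,-0.0019,-0.0166,0,0, 0,0,20,-0.0016,-0.0221,0,0, 0,0,25,-0.0007,-0.0277,0,0]'; done
cat >> h.py <<'E'
def wheel():
    s=bot.observe();H=np.array([.5537,-.1336]);d=np.array(s['eef_pos'][:2])-H;F=np.array(s['wrist_force']);R=np.array(s['eef_rot'])
    az=np.degrees(np.arctan2(R[1,0],R[0,0])); 
    print('t %.2f phi(tool) %.2f hub in tool %s torque-force@66 %.2f  Ftool %s z %.4f open %.3f'%(s['time_s'],az-76.63,np.round(-R[:2,:2].T@d,4),(d[0]*F[1]-d[1]*F[0])/.066,np.round(R.T@F,2),s['eef_pos'][2],s['opening']))
E
python3 -c "
from h import *
wheel()"
```

```text
time_s: 13.98
eef_pos: [0.5043, -0.1752, 0.0966]
eef_rot: [[0.903, 0.429, 0.002], [0.429, -0.903, -0.001], [0.001, 0.002, -1.0]]
wrist_force: [4.2, -3.9, -2.6]
opening: 0.003
t 13.97 phi(tool) -51.22 hub in tool [ 0.0625 -0.0163] torque-force@66 5.55  Ftool [2.08 5.31 2.62] z 0.0966 open 0.003
```

```bash
python3 -m crank '[0,0,5,-0.0011,-0.0055,0,0, 0,0,10,-0.0018,-0.011,0,0, 0,0,15,-0.0019,-0.0166,0,0, 0,0,20,-0.0016,-0.0221,0,0, 0,0,25,-0.0007,-0.0277,0,0]'
python3 -c "
from h import *
wheel()"
```

```text
time_s: 14.6
eef_pos: [0.4915, -0.1508, 0.0967]
eef_rot: [[1.0, 0.007, 0.002], [0.007, -1.0, -0.002], [0.002, 0.002, -1.0]]
wrist_force: [3.9, -5.3, -1.9]
opening: 0.007
t 14.60 phi(tool) -76.24 hub in tool [ 0.0623 -0.0168] torque-force@66 6.03  Ftool [3.91 5.33 1.97] z 0.0967 open 0.007
```

```bash
python3 -m crank '[0,0,0,0,0.004,0,0, 0,0,0,0,0.008,-0.005,0, 0,0,0,0,0.008,-0.03,0, 0,0,0,0,0.008,-0.05,0]'
python3 -m crank '[0,0,-10,0.0053,0.0104,0,0, 0,0,-20,0.0122,0.0198,0,0, 0,0,-30,0.0208,0.0278,0,0, 0,0,-40,0.0305,0.0342,0,0, 0,0,-50,0.0413,0.0389,0,0]'
python3 -m crank '[0,0,-10,0.0053,0.0104,0,0, 0,0,-20,0.0122,0.0198,0,0, 0,0,-22.7,0.0144,0.0221,0,0, 0,0,-22.7,0.0144,0.0221,0,0]'
python3 - <<'E'
from h import *
wheel(); goal([.5582,-.1997,.0966],73.13)
c=shot('wrist');im=np.asarray(c['pixels'])[120:300].copy()
a=np.radians(-13.37);X=np.array([np.cos(a),np.sin(a),0]);Y=np.array([-X[1],X[0],0]);P0=np.array([.5734,-.0509,0])+Y*-.085
f_=np.radians(-3.5)
for r in (40,62,85): print(r,proj(c,P0+r/1e3*(X*np.sin(f_)-Y*np.cos(f_))+[0,0,.105]))
print([(b['location'],b['p']) for b in bot.boxes_of('wrist','starwheel')])
cv2.imwrite('pics/w5.png',im)
E
```

```text
time_s: 15.1
eef_pos: [0.4911, -0.1577, 0.1473]
eef_rot: [[1.0, 0.012, -0.0], [0.012, -1.0, 0.0], [-0.0, -0.0, -1.0]]
wrist_force: [0.4, 0.5, -0.2]
opening: 0.005
time_s: 15.72
eef_pos: [0.533, -0.1966, 0.1465]
eef_rot: [[0.629, 0.777, -0.0], [0.777, -0.629, 0.0], [0.0, -0.0, -1.0]]
wrist_force: [0.1, 0.5, -0.2]
opening: 0.007
time_s: 16.23
eef_pos: [0.559, -0.199, 0.1463]
eef_rot: [[0.287, 0.958, -0.0], [0.958, -0.287, 0.001], [0.001, -0.001, -1.0]]
wrist_force: [-0.3, -0.4, 0.9]
opening: 0.004
t 16.23 phi(tool) -3.29 hub in tool [ 0.0612 -0.0239] torque-force@66 -0.29  Ftool [-0.49 -0.12 -0.88] z 0.1463 open 0.004
t 16.23 at [ 0.559  -0.199   0.1463] az 73.34 F [-0.26 -0.44  0.88] open 0.004
 rot [-0.03 -0.03  0.21] shift [-0.0009 -0.0006  0.0497]
40 [286.5054433  182.12868031]
62 [249.42493436 182.00098598]
85 [210.64817097 181.86745024]
[]
```

View pics/w5.png

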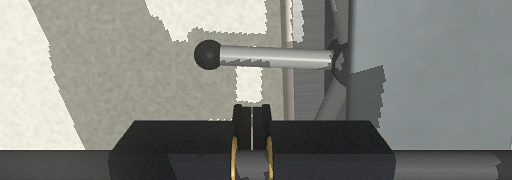

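The spoke runs from its ball at (208,174) to (332,178), about 2° further than predicted, and the entry spot is free. I'll descend, align and push about 70°.

```bash
python3 -m crank '[0,0,0,0,0,0.02,0, 0,0,0,0,0,0.045,0, 0,0,1.8,0.0005,-0.003,0.05,0, 0,0,1.8,0.0005,-0.007,0.05,0, 0,0,1.8,0.0005,-0.0107,0.05,0]'
python3 -c "
from h import *
wheel()"
python3 -m crank '[0,0,5,-0.0011,-0.0055,0,0, 0,0,10,-0.0018,-0.011,0,0, 0,0,15,-0.0019,-0.0166,0,0, 0,0,20,-0.0016,-0.0221,0,0, 0,0,25,-0.0007,-0.0277,0,0]'
python3 -c "
from h import *
wheel()"
```

```text
time_s: 16.95
eef_pos: [0.5493, -0.1952, 0.0972]
eef_rot: [[0.317, 0.949, 0.001], [0.949, -0.317, -0.0], [-0.0, 0.001, -1.0]]
wrist_force: [6.2, -0.9, -3.1]
opening: 0.004
t 16.95 phi(tool) -5.09 hub in tool [ 0.0598 -0.0153] torque-force@66 5.89  Ftool [1.15 6.2  3.11] z 0.0972 open 0.004
time_s: 17.58
eef_pos: [0.5238, -0.1881, 0.0976]
eef_rot: [[0.69, 0.723, 0.004], [0.723, -0.69, -0.002], [0.001, 0.004, -1.0]]
wrist_force: [4.9, -2.8, -4.4]
opening: 0.006
t 17.57 phi(tool) -30.29 hub in tool [ 0.0601 -0.016 ] torque-force@66 5.29  Ftool [1.32 5.44 4.39] z 0.0976 open 0.006
```

```bash
python3 -m crank '[0,0,5,-0.0011,-0.0055,0,0, 0,0,10,-0.0018,-0.011,0,0, 0,0,15,-0.0019,-0.0166,0,0, 0,0,20,-0.0016,-0.0221,0,0, 0,0,25,-0.0007,-0.0277,0,0]'
python3 -c "
from h import *
wheel()"
python3 -m crank '[0,0,5,-0.0011,-0.0055,0,0, 0,0,10,-0.0018,-0.011,0,0, 0,0,15,-0.0019,-0.0166,0,0, 0,0,18,-0.0017,-0.0199,0,0]'
python3 -c "
from h import *
wheel()"
```

```text
time_s: 18.2
eef_pos: [0.5032, -0.17, 0.0976]
eef_rot: [[0.932, 0.363, 0.004], [0.363, -0.932, -0.002], [0.003, 0.004, -1.0]]
wrist_force: [5.6, -4.9, -3.8]
opening: 0.008
t 18.20 phi(tool) -55.32 hub in tool [ 0.0603 -0.0156] torque-force@66 6.83  Ftool [3.42 6.57 3.84] z 0.0976 open 0.008
time_s: 18.7
eef_pos: [0.4942, -0.1524, 0.0978]
eef_rot: [[0.998, 0.058, 0.004], [0.058, -0.998, -0.003], [0.004, 0.003, -1.0]]
wrist_force: [3.9, -7.0, -2.0]
opening: 0.004
t 18.70 phi(tool) -73.29 hub in tool [ 0.0605 -0.0153] torque-force@66 7.42  Ftool [3.45 7.21 2.06] z 0.0978 open 0.004
```

Resistance has risen slightly to about 7 N at a bar travel of roughly 38 mm. That fits the rack now sliding, since the fence is expected at about 46 mm. I'll change to the next spoke.

```bash
python3 -m crank '[0,0,0,0,0.004,0,0, 0,0,0,0,0.008,-0.005,0, 0,0,0,0,0.008,-0.03,0, 0,0,0,0,0.008,-0.05,0]'
python3 -m crank '[0,0,-10,0.0053,0.0104,0,0, 0,0,-20,0.0122,0.0198,0,0, 0,0,-30,0.0208,0.0278,0,0, 0,0,-40,0.0305,0.0342,0,0, 0,0,-50,0.0413,0.0389,0,0]'
python3 -m crank '[0,0,-10,0.0053,0.0104,0,0, 0,0,-20,0.0122,0.0198,0,0, 0,0,-22,0.0138,0.0215,0,0, 0,0,-22,0.0138,0.0215,0,0]'
python3 - <<'E'
from h import *
wheel()
c=shot('wrist');im=np.asarray(c['pixels'])[120:300].copy()
s=np.asarray(shot('scene')['pixels'])[175:275,180:310]
t=np.asarray(shot('top')['pixels'])[130:220,240:370]
cv2.imwrite('pics/w6.png',np.vstack([im,np.hstack([cv2.resize(s,(256,197)),cv2.resize(t,(256,197))])]))
E
```

```text
time_s: 19.2
eef_pos: [0.4936, -0.1588, 0.1476]
eef_rot: [[0.998, 0.062, 0.0], [0.062, -0.998, 0.0], [0.0, -0.0, -1.0]]
wrist_force: [-0.1, -0.4, -0.3]
opening: 0.005
time_s: 19.82
eef_pos: [0.5374, -0.1955, 0.1468]
eef_rot: [[0.59, 0.808, 0.0], [0.808, -0.59, 0.0], [0.0, 0.0, -1.0]]
wrist_force: [-0.1, -0.3, -0.3]
opening: 0.009
time_s: 20.32
eef_pos: [0.5624, -0.1967, 0.1464]
eef_rot: [[0.252, 0.968, -0.0], [0.968, -0.252, 0.0], [0.0, -0.0, -1.0]]
wrist_force: [-0.1, -0.0, -0.8]
opening: 0.008
t 20.32 phi(tool) -1.25 hub in tool [ 0.0588 -0.0243] torque-force@66 -0.11  Ftool [-0.06 -0.09  0.81] z 0.1464 open 0.008
```

View pics/w6.png

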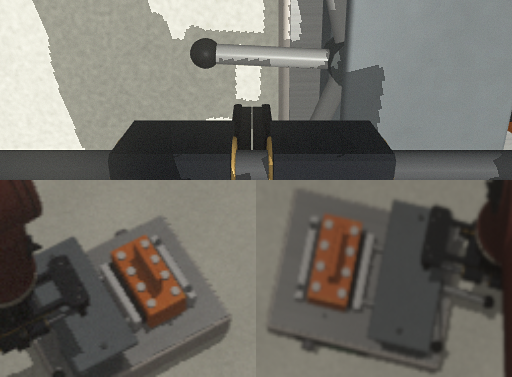

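The spoke (ball at (204,173)) is about 2.3° ahead of the tool, so the wheel is at about 147°. The pad now stands at the rack, close to the fence. Starting the last push, slower and with readings.

```bash
python3 -m crank '[0,0,0,-0.003,0,0.02,0, 0,0,0,-0.003,0,0.045,0, 0,0,2.3,-0.0025,-0.003,0.05,0, 0,0,2.3,-0.0025,-0.007,0.05,0, 0,0,2.3,-0.0025,-0.0112,0.05,0]' >/dev/null
python3 -c "
from h import *
wheel()"
python3 -m crank '[0,0,2,-0.0005,-0.0022,0,0, 0,0,4,-0.0009,-0.0044,0,0, 0,0,6,-0.0013,-0.0066,0,0, 0,0,8,-0.0016,-0.0088,0,0, 0,0,10,-0.0018,-0.011,0,0]' >/dev/null
python3 -c "
from h import *
wheel()"
python3 -m crank '[0,0,2,-0.0005,-0.0022,0,0, 0,0,4,-0.0009,-0.0044,0,0, 0,0,6,-0.0013,-0.0066,0,0]' >/dev/null
python3 -c "
from h import *
wheel()"
```

```text
t 21.10 phi(tool) -3.37 hub in tool [ 0.0608 -0.0154] torque-force@66 3.88  Ftool [0.67 4.04 1.9 ] z 0.0962 open 0.005
t 21.73 phi(tool) -13.53 hub in tool [ 0.0609 -0.0169] torque-force@66 5.91  Ftool [-0.39  6.5   3.66] z 0.0970 open 0.006
t 22.10 phi(tool) -19.53 hub in tool [ 0.0609 -0.0167] torque-force@66 5.63  Ftool [0.63 5.92 3.7 ] z 0.0970 open 0.004
```

```bash
W='from h import *;wheel()'
python3 -m crank '[0,0,1,-0.0003,-0.0011,0,0, 0,0,2,-0.0005,-0.0022,0,0]' >/dev/null;python3 -c "$W"
python3 -m crank '[0,0,1,-0.0003,-0.0011,0,0, 0,0,2,-0.0005,-0.0022,0,0]' >/dev/null;python3 -c "$W"
python3 -m crank '[0,0,1,-0.0003,-0.0011,0,0, 0,0,2,-0.0005,-0.0022,0,0]' >/dev/null;python3 -c "$W"
```

```text
t 22.35 phi(tool) -21.50 hub in tool [ 0.0609 -0.0167] torque-force@66 5.80  Ftool [0.8  6.05 4.17] z 0.0970 open 0.005
t 22.60 phi(tool) -23.51 hub in tool [ 0.061  -0.0167] torque-force@66 5.52  Ftool [-0.2   6.01  4.18] z 0.0970 open 0.003
t 22.85 phi(tool) -25.51 hub in tool [ 0.061  -0.0166] torque-force@66 5.87  Ftool [0.77 6.13 4.8 ] z 0.0970 open 0.006
```

```bash
W='from h import *;wheel()'
python3 -m crank '[0,0,1,-0.0003,-0.0011,0,0, 0,0,2,-0.0005,-0.0022,0,0]' >/dev/null;python3 -c "$W"
python3 -m crank '[0,0,1,-0.0003,-0.0011,0,0, 0,0,2,-0.0005,-0.0022,0,0]' >/dev/null;python3 -c "$W"
```

```text
t 23.10 phi(tool) -27.51 hub in tool [ 0.061  -0.0166] torque-force@66 5.90  Ftool [0.65 6.19 4.2 ] z 0.0970 open 0.004
t 23.35 phi(tool) -29.52 hub in tool [ 0.061  -0.0166] torque-force@66 5.10  Ftool [0.4  5.4  3.74] z 0.0970 open 0.001
```

```bash
W='from h import *;wheel()'
python3 -m crank '[0,0,1,-0.0003,-0.0011,0,0, 0,0,2,-0.0005,-0.0022,0,0]' >/dev/null;python3 -c "$W"
python3 -m crank '[0,0,1,-0.0003,-0.0011,0,0, 0,0,2,-0.0005,-0.0022,0,0]' >/dev/null;python3 -c "$W"
```

```text
t 23.60 phi(tool) -31.52 hub in tool [ 0.061  -0.0165] torque-force@66 5.67  Ftool [0.78 5.91 3.65] z 0.0970 open 0.003
t 23.85 phi(tool) -33.52 hub in tool [ 0.061  -0.0165] torque-force@66 6.20  Ftool [1.07 6.41 3.4 ] z 0.0970 open 0.003
```

```bash
W='from h import *;wheel()'
python3 -m crank '[0,0,1,-0.0003,-0.0011,0,0, 0,0,2,-0.0005,-0.0022,0,0]' >/dev/null;python3 -c "$W"
python3 -m crank '[0,0,1,-0.0003,-0.0011,0,0, 0,0,2,-0.0005,-0.0022,0,0]' >/dev/null;python3 -c "$W"
```

```text
t 24.10 phi(tool) -35.52 hub in tool [ 0.061  -0.0165] torque-force@66 6.53  Ftool [1.21 6.72 4.24] z 0.0970 open 0.007
t 24.35 phi(tool) -37.53 hub in tool [ 0.061  -0.0167] torque-force@66 7.16  Ftool [0.51 7.59 4.8 ] z 0.0971 open 0.007
```

Resistance began to rise at about -34° (5.7 → 7.2 N). I'll go on in small steps to about 9 N.

```bash
W='from h import *;wheel()'
python3 -m crank '[0,0,1,-0.0003,-0.0011,0,0, 0,0,2,-0.0005,-0.0022,0,0]' >/dev/null;python3 -c "$W"
python3 -m crank '[0,0,1,-0.0003,-0.0011,0,0]' >/dev/null;python3 -c "$W"
```

```text
t 24.60 phi(tool) -39.53 hub in tool [ 0.061  -0.0169] torque-force@66 7.22  Ftool [1.03 7.5  5.29] z 0.0970 open 0.001
t 24.73 phi(tool) -40.54 hub in tool [ 0.061 -0.017] torque-force@66 8.86  Ftool [2.03 8.99 6.01] z 0.0971 open 0.009
```

```bash
W='from h import *;wheel()'
python3 -m crank '[0,0,1,-0.0003,-0.0011,0,0]' >/dev/null;python3 -c "$W"
python3 -m crank '[0,0,0.5,-0.0002,-0.0006,0,0]' >/dev/null;python3 -c "$W"
```

```text
t 24.85 phi(tool) -41.54 hub in tool [ 0.061  -0.0171] torque-force@66 9.38  Ftool [2.59 9.39 5.9 ] z 0.0971 open 0.004
t 24.98 phi(tool) -42.03 hub in tool [ 0.061  -0.0171] torque-force@66 9.04  Ftool [2.35 9.09 6.75] z 0.0971 open 0.008
```

The push is now 9.0–9.4 N against the 5.7 N baseline, about +60%. The wheel has advanced roughly 7.4° since onset, or 1.9 mm, which gives about 14 N of clamping. I'll stop here and back away.

```bash
python3 -m crank '[0,0,0,0,0.003,0,0, 0,0,0,0,0.008,0,0, 0,0,0,0,0.01,-0.02,0, 0,0,0,0,0.01,-0.06,0, 0,0,0,0,0.01,-0.11,0]'
python3 -m crank '[0,0,0,-0.03,0,-0.03,0, 0,0,0,-0.08,0,-0.06,0, 0,0,0,-0.13,0,-0.08,0, 0,0,0,-0.15,0,-0.08,0, 0,0,0,-0.15,0,-0.08,0]'
python3 - <<'E'
from h import *
wheel()
s=np.asarray(shot('scene')['pixels'])[165:305,100:370]
t=np.asarray(shot('top')['pixels'])[85:285,180:420]
a=cv2.resize(s,(540,280));b=cv2.resize(t,(384,320))
out=np.zeros((600,540,3),np.uint8);out[:280]=a;out[280:600,:384]=b
cv2.imwrite('pics/end.png',cv2.convertScaleAbs(out,alpha=1.5))
E
```

```text
time_s: 25.6
eef_pos: [0.5167, -0.1884, 0.2068]
eef_rot: [[0.822, 0.57, -0.002], [0.57, -0.822, 0.001], [-0.001, -0.002, -1.0]]
wrist_force: [0.1, -0.9, -0.0]
opening: 0.002
time_s: 26.22
eef_pos: [0.3931, -0.2751, 0.2868]
eef_rot: [[0.824, 0.567, 0.0], [0.567, -0.824, -0.001], [-0.0, 0.001, -1.0]]
wrist_force: [0.3, 0.3, -0.0]
opening: 0.006
t 26.23 phi(tool) -42.08 hub in tool [ 0.2125 -0.0254] torque-force@66 -0.24  Ftool [ 0.4  -0.12  0.04] z 0.2868 open 0.006
```

View pics/end.png

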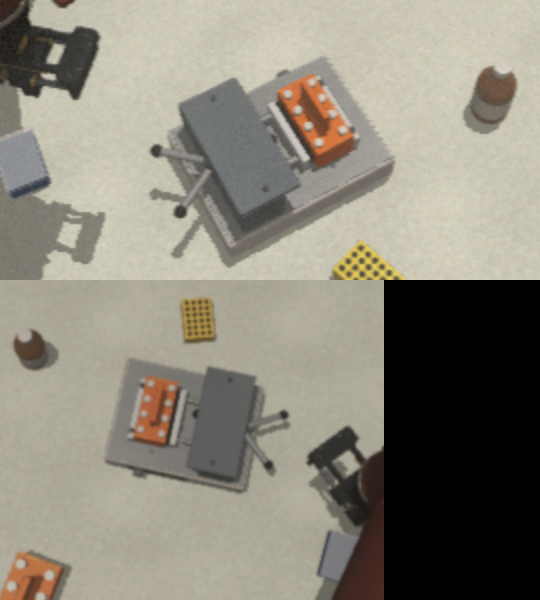

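The final view shows the rack flat and square between pad and fence, the bystanders in place and the gripper clear. One last check of the wheel angle from the ball positions (scene balls (156,150), (180,211); top balls (284,414), (268,465)), then I hand in.

Run:
```python
from h import *
cs=shot('scene');ct=shot('top');a=np.radians(-13.37)
for s,t in [((180,211),(284,414)),((156,150),(268,465))]:
    ps=[100+s[0]/2,165+s[1]/2];pt=[180+t[0]*.625,85+(t[1]-280)*.625]
    p,e=tri([ray(cs,ps),ray(ct,pt)]);d=p[:2]-[.5537,-.1336]
    l=[np.cos(a)*d[0]+np.sin(a)*d[1],-np.sin(a)*d[0]+np.cos(a)*d[1]];print(np.round(p,3),np.round(np.hypot(*l),4),np.degrees(np.arctan2(l[0],-l[1])))
print(bot.sign_off())
```

```text
[ 0.58  -0.216  0.109] 0.0861 30.864847425317265
[ 0.484 -0.182  0.106] 0.0849 -42.068966005243865
the job is handed in; nothing more can be done
None
```

The rack is clamped in the bay and the job is handed in, at about 26 s on the robot's clock. The sign-off reports no verdict.

- **Placing:** I took the middle-sized rack by its plate, set it down square in the bay clear of pad and fence, and let go. A wrist picture confirmed this.
- **Clamping:** I turned the wheel clockwise by pushing three spokes in turn. The push stayed at about 5.7 N, started to rise with the spoke near -34°, and I stopped at 9.0–9.4 N, about 60% up. From the wheel travel after the rise began, I estimate about 14 N of clamping; I had no direct reading of the pad force.
- **Last checks:** The final pictures show the rack flat and square between pad and fence and the gripper clear. The bottle and tip box look unmoved; the slide box was partly hidden behind the arm in the top view. The wheel stayed where it was left: its spokes measure -42° and +31°, against about -41° and +31° expected.
- **Disagreements:**
  - My fit of the stand came out 4 mm low in height.
  - The second spoke was about 2° further round than I predicted.
  - The force readings scattered by about 0.5 N, with one reading of 7.2 N where about 8 N was expected.

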